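# Refit a tapered stopcock plug

## Robot

A 7-joint arm with a two-finger parallel gripper is mounted at the origin on the work surface. World frame = base frame: x ahead of the robot, y to its left, z up, the work surface at z = 0. Lengths are in mm, angles in rad, forces in N, time in s.
With the tool pointing down it reaches from about 425 to 925 mm from the base axis. Payload 6.8 kg.
Tool frame: the origin (TCP) lies between the finger pads; the fingertips stand 22 mm ahead of it and the grasp point (between the pads) lies 3 mm ahead of it (manip.tcp_to_tips is the distance from the TCP to the fingertips, in mm); z points along the fingers, y is the direction in which the jaws open and shut (so a half turn about z gives the same grasp; the last joint's range is limited). The gripper opens to 85 mm and grips with 20 to 120 N. Pads are 22 mm wide; open, the fingers measure 114 mm over their backs; the gripper's body (76 mm by 85 mm) begins 54 mm behind the grasp point. The pads swing forward as they close: fully open they stand 13 mm farther back than shut.
Start: joints at [1.123, 0.477, 0.022, 1.555, -0.011, 1.109, -0.083], TCP at [224.986, -636.418, 253.308] pointing down, gripper open.
Joint ranges: [-2.96, 2.96], [-0.34, 2.1], [-1.41, 1.46], [0.24, 2.44], [-1.37, 4.51], [0.17, 1.92], [-2.96, 2.96]. Speed limits (rad/s): [2.39, 2.39, 3.14, 3.14, 3.14, 3.14, 3.14].

## Interface

Orientations are given as a unit quaternion [x, y, z, w].
In Python, from workcell import manip gives the robot as it stands.
- The arm moves only by the shell command python3 -m inch 'ROWS' [FORCE]. ROWS is JSON, a list of rows, each a list of 3 entries, a list of its own where there are three numbers: the turn, a rotation vector about the world's x, y, z in rad, then the shift along the world's x, y, z in cm, then the finger opening in cm, from 0 to 8.54. A call has 1 to 8 rows; each row is the pose to reach, as a shift and turn from the pose commanded when the call began; what a row does not reach only later rows make up. A row lasts 1/12 s, in which the tool goes at most 41.7 mm and 7.16 degrees, less where a joint would pass 70% of its speed; a pose out of reach is approached as far as the arm can. A call with a gripper value outside its range is refused whole. The fingers move at their own pace and stop on an object; FORCE is the grip in N (left out, the last holds). Time passes only in rows, so rows that repeat a pose let the fingers close. It gives the time, the measured TCP pose, the force and the opening at its end, in the units of the state.
- manip.get_state(): the state, without advancing time (a new reading comes with each control period).
- manip.read_camera(name): name is "side" or "top" or "wrist"; returns the picture (480x640x3 uint8, red, green, blue); there is no depth.
- manip.camera_info(name): a dict with "intrinsics" (3x3 intrinsics, pixels), "cam_to_world" (4x4, takes a point from camera to world coordinates); the wrist camera has in their place "hand_eye" (4x4, takes a point from camera to tool coordinates, whose origin is the TCP and whose axes are the flange's). Camera axes: x right, y down, z forward; pixel columns grow to the right and rows downward; lengths in mm; the calibration is good to about 2 mm. A picture is of the moment at which its call begins: read the wrist's pose just before it. camera_info takes no time and is no camera call.
- manip.close_job(): hands the job in, once; it reports no verdict.
The state is a dict: "t": time; "q": joint angles; "qvel": joint speeds; "joint_efforts": joint torques, N m; "tool_pos": TCP position; "tcp_rot": TCP orientation; "wrist_force": force on the tool from outside, world axes, zero at the start; "wrist_torque": the same for the moment, N m; "gripper_width": finger opening in mm.
Only numpy, scipy, OpenCV 4.12 (cv2) and the standard library are available. Lean on these libraries where they do the work, as an engineer would, in place of code of your own. Each camera call takes 0.05 s, during which the arm holds its last target.

## Task

Take the tapered plug out of the wooden stand and lower it into the bore of the stopcock with its handle bar in line with the pipe (open). Then turn it a quarter turn, either way, until the bar stands square across the pipe (shut), pressing it down with a steady force of about 10 N all through the turn so that the taper wedges and holds by itself; do not force it much harder than that, or it jams. Let go of it, and leave the wrench, the jar and the insole alone.

Things in the scene. Friction and masses are not known exactly. Their poses are not given: they have to be found in the camera images.
- plug: Loose aluminium stopcock plug, about 0.15 kg, 96 mm tall, upright. Origin at the centre of its small lower end, z up along its axis; its handle bar lies along its x. Taper, 6 degrees half angle: radius 10 mm at z 0 to 15.5 mm at z 52.6; round flange of radius 21 mm at z 52.6 to 57; stem of radius 6 mm to z 76; bar at z 76 to 96. In the stand it hangs by its flange with about 2 mm play.
- handle (a point): Centre of the plug's black handle bar, on its axis, 86 mm above its origin. The bar is 64 mm long (plug's x), 12 mm wide (y), 20 mm high, flat-sided and symmetrical; it overhangs the stem, with 19 mm free below it down to the flange. Grip it across its 12 mm width.
- valve: Grey stopcock body bolted down: round boss of radius 29 mm, 64 mm high, on a 100 x 70 mm steel plate 8 mm thick. Origin under its centre. The pipe runs along its y: stubs of up to radius 17 mm at 28 mm height, ends 80 mm from the axis. Bore and plug rub with a friction coefficient of about 0.3 (varies).
- mouth (a point): Centre of the bore's mouth, 64 mm above the valve's origin, on the upright bore axis. Steel bore, tapered like the plug, radius about 13 mm near the top. Hidden wear: the plug first touches with its origin 28 to 48 mm below this point, flange clear above; let go there, it centres itself. Turning under 10 N draws it 1 to 3 mm deeper, and it gets very stiff; the flange never bottoms.
- stand: Light wooden block 80 x 80 x 60 mm, fixed, with one round upright through hole of 34 mm in its middle, in which the plug hangs. Origin under its centre.
- wrench: Bystander: loose steel wrench 140 mm long, lying flat on the bench along its x; origin under its middle.
- jar: Bystander: loose closed jar, radius 28 mm, 65 mm tall; origin under its centre.
- insole: Bystander: loose cork insole 250 x 76 x 6 mm, lying flat; origin under its middle.
There are look-alikes about, which are no part of the job. Of the things like the plug, leave any that is yellow; of the rest the larger one is meant.

How it is judged (in metres and radians):
On the way, in this order (a step that is already met when the one before it is completed fails the run):
1. the plug is in the bore with its bar in line with the pipe (within 14 degrees) (horizontal distance between plug and mouth below 0.006 m and z of plug in the frame of valve below 0.038 m and angle between plug's own z axis and vertical below 0.12 rad and angle between the x axis of plug and the y axis of valve, either way round below 0.25 rad and contact force between plug and valve above 1 N), for 0.1 s.
2. half way round (25 to 65 degrees), the plug is being pressed: its taper bears on the bore with more than 30 N (horizontal distance between plug and mouth below 0.006 m and z of plug in the frame of valve below 0.038 m and angle between plug's own z axis and vertical below 0.12 rad and angle between the x axis of plug and the y axis of valve, either way round between 0.44 and 1.13 rad and contact force between plug and valve above 30 N), for 0.1 s.
At the end, for the whole second after the job is handed in: The released plug stands at rest in the bore, within 6 mm of its axis and 7 degrees of upright, its bar square across the pipe within 8 degrees, and is wedged: its taper bears on the bore wall with more than 45 N in all (horizontal distance between plug and mouth below 0.006 m and z of plug in the frame of valve below 0.038 m and angle between plug's own z axis and vertical below 0.12 rad and angle between the x axis of plug and the x axis of valve, either way round below 0.14 rad and contact force between plug and valve above 45 N and linear speed of plug below 0.01 m/s and contact force between the fingers and plug below 0.5 N); the robot touches nothing.
It fails at once if the plug is jammed: its taper bears on the bore wall with more than 150 N in all (contact force between plug and valve above 150 N).
It fails at once if the wrench, the jar or the insole is shifted by more than 20 mm (distance of any of wrench, jar, insole from where it was at the start of the episode above 0.02 m).
It also fails if it takes over 61 s, if anything falls off the work surface, if the arm or the gripper's body presses on something with over 40 N, if the wrist force passes 120 N, or if a joint passes its speed limit or range.

## Working session

There is one attempt and no reset: what is moved stays moved. The work goes in short steps, Python scripts to look and compute and a shell command to move; the robot and the scene stay as the last step left them, time stands still between calls to the robot, and variables do not carry over. Pictures are saved under pics/ and viewed, and the job is handed in when it is done.

```bash
ls; mkdir -p pics; python3 - <<'E'
from workcell import manip
import cv2,numpy as np
print(manip.get_state())
for n in ["side","top","wrist"]:
    im=manip.read_camera(n); cv2.imwrite(f"pics/{n}0.png",im[:,:,::-1])
    i=manip.camera_info(n); print(n,{k:np.round(np.array(v),3).tolist() if not isinstance(v,str) else v for k,v in i.items()})
print(manip.tcp_to_tips)
E
```

```text
pics
{'t': 0.0, 'q': array([ 1.12292273,  0.47779118,  0.02232125,  1.5564101 , -0.01150601,
        1.10928265, -0.08311173]), 'qvel': array([ 0.00234835, -0.00110927, -0.00057824,  0.00148863, -0.00085848,
       -0.00070894, -0.00095775]), 'joint_efforts': array([-2.35485422e-04, -5.96464634e+01,  1.60795894e+00, -2.81197482e+01,
        1.24541923e-02,  9.36855358e-03, -8.62024223e-06]), 'tool_pos': array([ 224.78745716, -635.91268596,  252.34875494]), 'tcp_rot': array([ 9.85601497e-01,  1.69082557e-01, -2.06122273e-04, -8.57313569e-04]), 'wrist_force': array([1.04336735, 0.63502859, 0.35396047]), 'wrist_torque': array([-0.00498639,  0.02804508,  0.01778386]), 'gripper_width': 85.42219933164127}
side {'intrinsics': [[517.855, 0.0, 317.819], [0.0, 517.855, 244.27], [0.0, 0.0, 1.0]], 'cam_to_world': [[-0.698, -0.405, 0.591, 21.936], [-0.716, 0.375, -0.588, 491.027], [0.017, -0.834, -0.552, 617.489], [0.0, 0.0, 0.0, 1.0]]}
top {'intrinsics': [[503.997, 0.0, 326.412], [0.0, 503.997, 234.688], [0.0, 0.0, 1.0]], 'cam_to_world': [[0.019, -0.993, 0.114, 459.317], [-1.0, -0.022, -0.023, -83.312], [0.025, -0.114, -0.993, 1132.211], [0.0, 0.0, 0.0, 1.0]]}
wrist {'intrinsics': [[395.846, 0.0, 317.53], [0.0, 395.846, 237.941], [0.0, 0.0, 1.0]], 'hand_eye': [[-0.0, -0.957, -0.29, 73.725], [1.0, -0.0, 0.0, -0.241], [-0.0, -0.29, 0.957, -120.292], [0.0, 0.0, 0.0, 1.0]]}
22.0
```

View pics/top0.png

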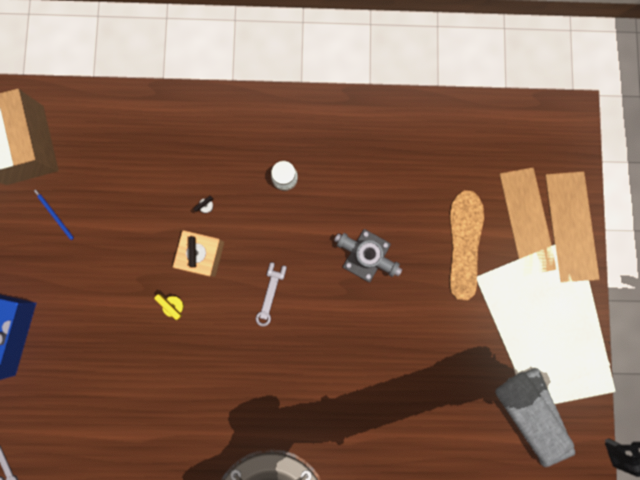

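View pics/side0.png

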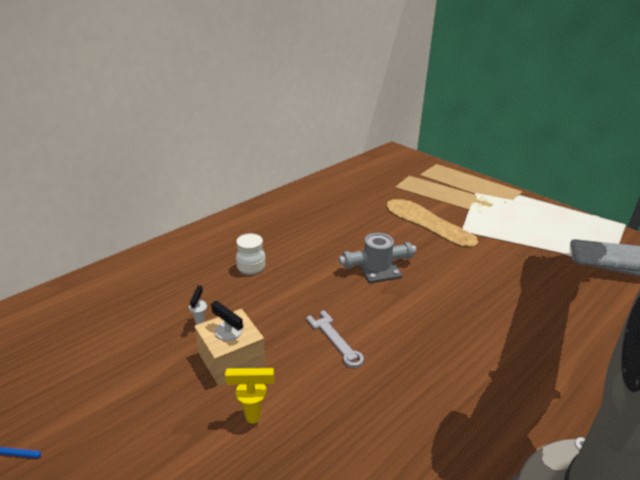

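View pics/wrist0.png

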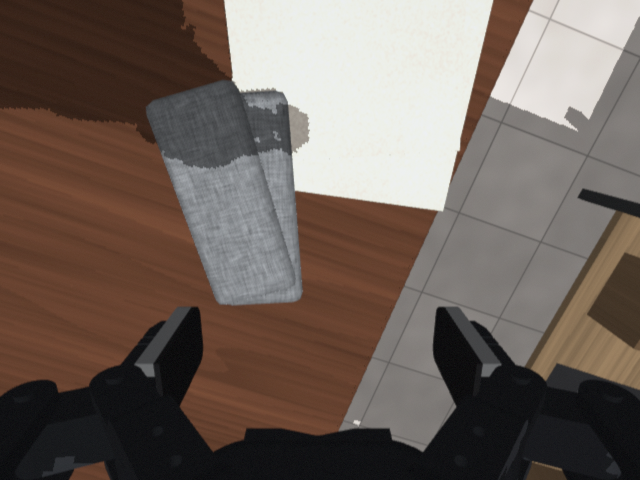

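Candidates for the plug in the top view are the black-bar plug in the stand (193,251), the yellow plug (170,305) and a small black-bar plug (205,204). I rule out the yellow one. Of the other two, the one in the stand is larger, so I'll check it in a close crop and measure.

```bash
cat > h.py <<'E'
import numpy as np,cv2
from workcell import manip
def ray(n,uv,z,st=None):
    i=manip.camera_info(n);K=np.array(i["intrinsics"])
    if n=="wrist":
        from scipy.spatial.transform import Rotation as R
        T=np.eye(4);T[:3,:3]=R.from_quat(st["tcp_rot"]).as_matrix();T[:3,3]=st["tool_pos"];T=T@np.array(i["hand_eye"])
    else: T=np.array(i["cam_to_world"])
    d=T[:3,:3]@np.linalg.solve(K,[uv[0],uv[1],1.]);o=T[:3,3]
    return o+d*(z-o[2])/d[2]
def crop(im,x0,y0,x1,y1,k,name):
    cv2.imwrite(name,cv2.resize(im[y0:y1,x0:x1,::-1],None,fx=k,fy=k,interpolation=cv2.INTER_CUBIC))
E
python3 - <<'E'
from h import *
im=cv2.imread("pics/top0.png")[:,:,::-1]
a=cv2.resize(im[180:330,145:245,::-1],None,fx=4,fy=4,interpolation=cv2.INTER_NEAREST)
b=cv2.resize(im[210:310,320:420,::-1],None,fx=4,fy=4,interpolation=cv2.INTER_NEAREST)
o=np.zeros((600,800,3),np.uint8);o[:600,:400]=a;o[:400,400:]=b
cv2.imwrite("pics/crop1.png",o)
hsv=im.max(2)
m=((hsv<50)).astype(np.uint8);mm=np.zeros_like(m);mm[225:275,175:215]=m[225:275,175:215]
ys,xs=np.nonzero(mm);print(len(xs),cv2.minAreaRect(np.stack([xs,ys],1).astype(np.float32)))
r=cv2.minAreaRect(np.stack([xs,ys],1).astype(np.float32))
for p in cv2.boxPoints(r): print(p,ray("top",p,103))
print("c",ray("top",r[0],100))
for n,p in [("valve mouth",(369,252.5))]: print(n,ray("top",p,64))
for p in [(338,239),(398,271)]: print(ray("top",p,28))
print("small", ray("top",(205,204),60),"jar",ray("top",(284,175),65),"wr",ray("top",(271,295),5))
E
```

```text
107 ((192.5, 251.5), (27.0, 5.0), 90.0)
[190. 238.] [565.071012   171.31104207 103.        ]
[195. 238.] [565.28989197 161.17381516 103.        ]
[195. 265.] [510.24029371 158.50695386 103.        ]
[190. 265.] [510.03637305 168.58336511 103.        ]
c [537.80377951 165.61379345 100.        ]
valve mouth [ 546.21742003 -199.28648482   64.        ]
[ 577.56070227 -134.40901472   28.        ]
[ 509.75422221 -267.38846392   28.        ]
small [643.43553306 153.63621248  60.        ] jar [709.87513897 -13.89727272  65.        ] wr [452.08813422  11.02740852   5.        ]
```

View pics/crop1.png

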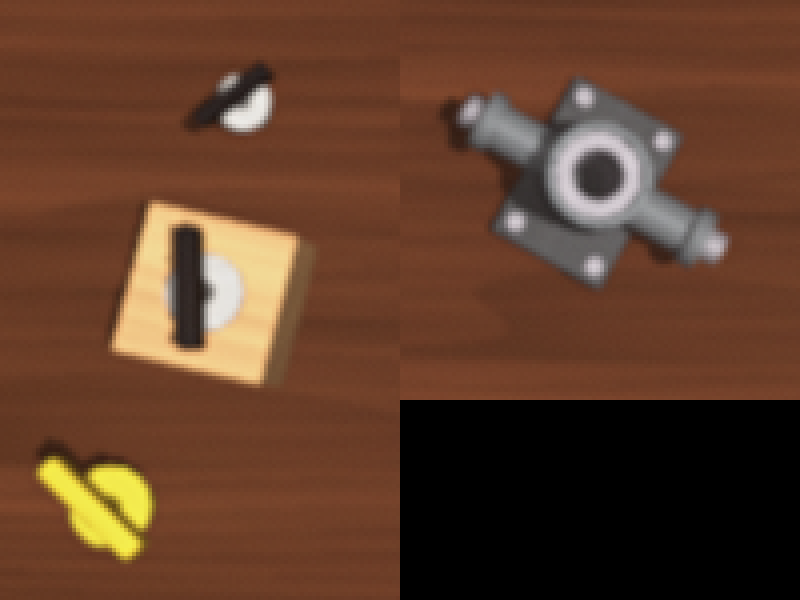

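The crop confirms it: the plug in the stand, with its black bar at (193,251), is clearly larger than the loose one at (205,204). The valve mouth is at (369,252). I'll move over the valve for a wrist view on the way.

```bash
python3 -m inch '[[[0,0,0],[2,2.7,0],8.5],[[0,0,0],[4.2,5.7,0],8.5],[[0,0,0],[6.5,8.8,0],8.5],[[0,0,0],[8.8,11.9,0],8.5],[[0,0,0],[11.1,15,0],8.5],[[0,0,0],[13.4,18.1,0],8.5],[[0,0,0],[15.7,21.2,0],8.5],[[0,0,0],[18,24.3,0],8.5]]'
python3 -m inch '[[[0,0,0],[2.3,3.1,0],8.5],[[0,0,0],[4.6,6.2,0],8.5],[[0,0,0],[6.9,9.3,0],8.5],[[0,0,0],[9.2,12.4,0],8.5],[[0,0,0],[11.5,15.5,0],8.5],[[0,0,0],[13,18,0],8.5],[[0,0,0],[14.1,19.4,0],8.5],[[0,0,0],[14.1,19.4,0],8.5]]'
python3 - <<'E'
from h import *
st=manip.get_state();im=manip.read_camera("wrist");cv2.imwrite("pics/wv.png",im[:,:,::-1])
import pickle;pickle.dump(st,open("wv.pkl","wb"));print(st["t"],st["tool_pos"],st["q"],st["wrist_force"])
print(np.abs(st["qvel"]).max())
E
```

```text
t: 0.82
tool_pos: [405.6, -391.7, 253.3]
tcp_rot: [0.986, 0.169, -0.0, 0.0]
wrist_force: [1.6, 0.2, 0.0]
gripper_width: 85.2
t: 1.48
tool_pos: [548.6, -193.9, 253.2]
tcp_rot: [0.985, 0.173, 0.001, -0.001]
wrist_force: [0.7, 0.7, 0.1]
gripper_width: 84.9
1.4833 [ 548.6038808  -193.94804947  253.1608173 ] [ 0.39383885  0.33422353 -0.20050849  1.77353505  0.07269008  1.04051582
 -1.05599861] [0.73942279 0.65475293 0.06100984]
0.057956649464154616
```

View pics/wv.png

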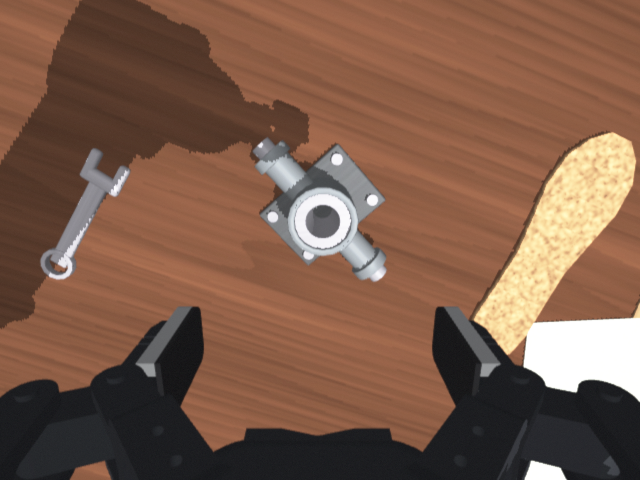

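The wrist view shows the valve mouth at about (323,222), with the pipe ends at (265,150) and (373,268). I'll measure these.

```bash
python3 - <<'E'
from h import *
import pickle
st=pickle.load(open("wv.pkl","rb"));im=cv2.imread("pics/wv.png")
o=cv2.resize(im[130:290,220:420],None,fx=4,fy=4,interpolation=cv2.INTER_NEAREST);cv2.imwrite("pics/wvc.png",o[:600])
g=im.min(2)
m=(g>200).astype(np.uint8)
n,l,s,c=cv2.connectedComponentsWithStats(m)
for i in range(1,n):
    x,y,w,h,a=s[i]
    if 250<x<390 and 130<y<290 and a>10: print(s[i],c[i],ray("wrist",c[i],64,st),ray("wrist",c[i],8,st))
# ring component
i=l[222+0, 300] if l[222,300] else None
mm=np.zeros_like(m);mm[180:260,280:370]=m[180:260,280:370]
cs,_=cv2.findContours(mm,cv2.RETR_CCOMP,cv2.CHAIN_APPROX_NONE)
for k in cs:
    if len(k)>40:
        e=cv2.fitEllipse(k);print("ell",e,ray("wrist",e[0],64,st))
for p in [(265,150),(373,268),(257,148),(272,147),(373,275)]: print(p,ray("wrist",p,28,st))
t=cv2.imread("pics/top0.png")
E
```

```text
[258 143   5   5  15] [260.26666667 145.06666667] [ 584.48237756 -133.87871842   64.        ] [ 578.47478279 -127.54087538    8.        ]
[332 154  11  11 100] [336.71 159.03] [ 594.51185513 -192.43639056   64.        ] [ 590.31837661 -196.69036791    8.        ]
[275 161  21  24 170] [285.25882353 172.84117647] [ 570.97259212 -158.52252665   64.        ] [ 562.52136843 -156.6422172     8.        ]
[ 290  189   67   64 1929] [322.22913427 219.49403836] [ 545.64488447 -198.42355517   64.        ] [ 532.61242453 -203.76048151    8.        ]
[367 195  11  11  98] [372.05102041 199.80612245] [ 574.22632927 -230.07266154   64.        ] [ 566.36363648 -241.13422887    8.        ]
[268 212  10  10  83] [272.34939759 216.65060241] [ 534.19756444 -159.90949979   64.        ] [ 519.09453112 -158.28006388    8.        ]
[349 242  19  22 147] [357.93197279 252.55782313] [ 529.27189391 -235.80576453   64.        ] [ 513.27791298 -247.90432659    8.        ]
[304 251  10   8  59] [307.98305085 254.84745763] [ 513.32770423 -197.68691726   64.        ] [ 494.44976315 -202.89060169    8.        ]
[36
[... 159 characters left out ...]
, 251.52969360351562), (6.216215133666992, 26.834579467773438), 136.57334899902344) [ 529.88979766 -234.88065389   64.        ]
ell ((322.98297119140625, 220.74920654296875), (59.73601150512695, 61.63264465332031), 92.87220764160156) [ 544.87290618 -199.35296759   64.        ]
ell ((322.3658142089844, 221.1094207763672), (34.49422073364258, 35.81179428100586), 81.73619842529297) [ 544.42213533 -198.98799248   64.        ]
(265, 150) [ 578.07074032 -134.84794667   28.        ]
(373, 268) [ 509.6228402  -262.39527649   28.        ]
(257, 148) [ 577.33962222 -127.9165492    28.        ]
(272, 147) [ 582.49126697 -139.70188507   28.        ]
(373, 275) [ 503.11909619 -265.04973998   28.        ]
```

View pics/wvc.png

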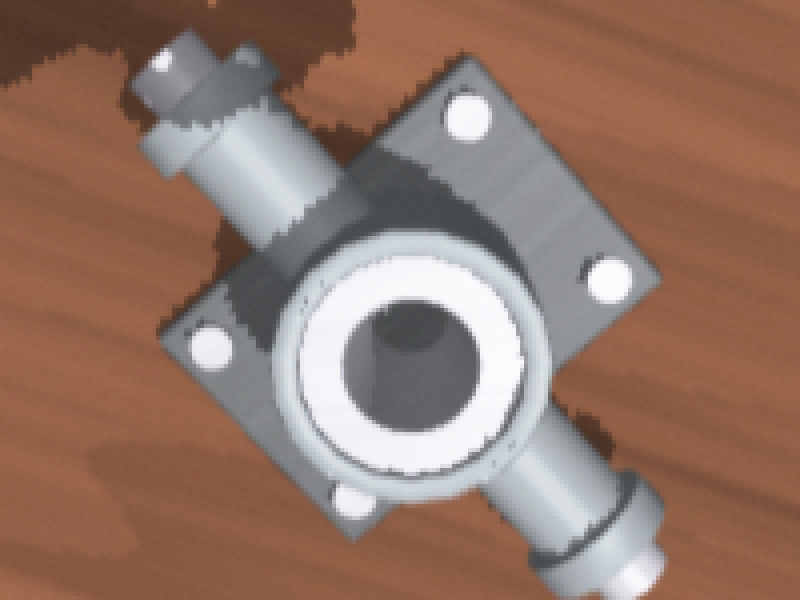

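Mouth ≈ (544.6, −199.1), and the pipe axis is at ≈61.7°. Next I'll move above the plug.

```bash
python3 -m inch '[[[0,0,-0.03],[0,2.5,0],8.5],[[0,0,-0.06],[0,6,0],8.5],[[0,0,-0.1],[0,10,0],8.5],[[0,0,-0.14],[-0.3,14,0],8.5],[[0,0,-0.18],[-0.5,18,0],8.5],[[0,0,-0.22],[-0.7,22,0],8.5],[[0,0,-0.26],[-0.9,26,0],8.5],[[0,0,-0.28],[-1,30,0],8.5]]'
python3 -m inch '[[[0,0,-0.01],[0,3,0],8.5],[[0,0,-0.01],[0,5,0],8.5],[[0,0,-0.01],[0,5.9,0],8.5],[[0,0,-0.01],[0,5.9,0],8.5]]'
python3 - <<'E'
from h import *
st=manip.get_state();im=manip.read_camera("wrist");cv2.imwrite("pics/wp.png",im[:,:,::-1])
import pickle;pickle.dump(st,open("wp.pkl","wb"));print(st["t"],st["tool_pos"],st["tcp_rot"],st["q"],st["wrist_force"])
E
```

```text
t: 2.2
tool_pos: [535.4, 100.4, 253.3]
tcp_rot: [1.0, 0.028, -0.0, 0.001]
wrist_force: [0.4, 1.0, -0.4]
gripper_width: 84.6
t: 2.53
tool_pos: [535.8, 160.5, 253.2]
tcp_rot: [1.0, 0.026, -0.0, -0.0]
wrist_force: [-0.2, -0.0, -0.5]
gripper_width: 84.6
2.5333 [535.78584628 160.52584517 253.15011023] [ 9.99664347e-01  2.59067931e-02 -1.35915999e-04 -1.10824240e-04] [-0.13884482  0.30840284 -0.32284735  1.81817583  0.11200495  1.03295407
 -2.02397792] [-0.16154556 -0.04383763 -0.4526046 ]
```

View pics/wp.png

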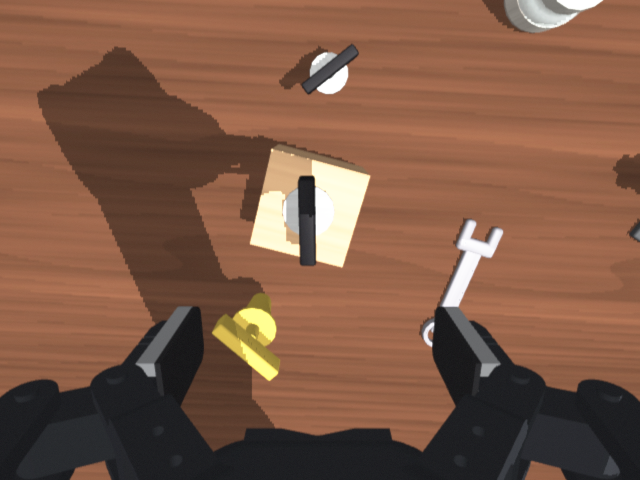

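The bar is at (308,221), nearly aligned with the tool x axis. The yellow plug's bar is at (247,347). I'll measure the bar and the clearances.

```bash
python3 - <<'E'
from h import *
import pickle
st=pickle.load(open("wp.pkl","rb"));im=cv2.imread("pics/wp.png")
cv2.imwrite("pics/wpc.png",cv2.resize(im[140:290,220:400],None,fx=4,fy=4,interpolation=cv2.INTER_NEAREST))
m=(im.max(2)<45).astype(np.uint8)
mm=np.zeros_like(m);mm[165:275,290:330]=m[165:275,290:330]
n,l,s,c=cv2.connectedComponentsWithStats(mm);i=1+s[1:,4].argmax();print(s[i],c[i])
for y in range(178,264,8):
    xs=np.nonzero(l[y]==i)[0];print(y,xs.min(),xs.max(),im[y,xs.min()-2:xs.max()+3].max(1))
print(ray("wrist",(247,347),95,st),ray("wrist",(216,322),95,st),ray("wrist",(279,374),95,st))
print(ray("wrist",(330,70),65,st))
E
```

```text
[299 177  16  40 562] [306.28647687 195.4911032 ]
178 300 313 [182  77  25  23  23  22  24  22  20  24  25  23  23  23  24  28 123 253]
186 299 313 [170  70  34  40  40  41  37  38  40  38  37  39  37  37  37  33  27  56
 162]
194 299 313 [175  77  34  38  40  38  40  40  37  38  40  39  35  37  37  36  29  65
 190]
202 299 313 [179  91  37  37  37  39  37  39  36  36  36  37  37  35  36  33  31  67
 195]
210 300 314 [113  49  36  38  38  38  37  39  38  34  36  37  33  36  34  32  41 144
 253]Traceback (most recent call last):
  File "<stdin>", line 9, in <module>
    return umr_minimum(a, axis, None, out, keepdims, initial, where)
ValueError: zero-size array to reduction operation minimum which has no identity
```

View pics/wpc.png

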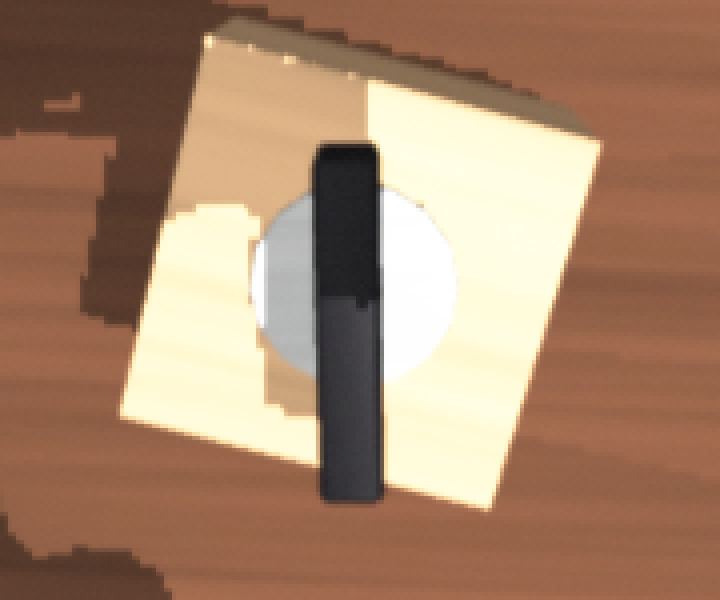

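```bash
python3 - <<'E'
from h import *
import pickle
st=pickle.load(open("wp.pkl","rb"))
a=ray("wrist",(306.4,179.7),103.4,st);b=ray("wrist",(308,265),103.4,st);print(a,b,(a+b)/2,np.linalg.norm(a-b),np.arctan2(*(a-b)[1::-1]))
print("yaw",2*np.arctan2(st["tcp_rot"][1],st["tcp_rot"][0]))
# flange centre: circle x 252..458, y 183..385 in crop at z=64.4
f=ray("wrist",(220+355/4,140+284/4),64.4,st);print("flange",f)
# corners of the stand top z=60
c=[ray("wrist",(220+x/4,140+y/4),60,st) for x,y in [(208,38),(600,140),(492,510),(122,416)]];print("stand",np.mean(c,0))
for p in [(247,347),(216,322),(279,374)]: print("yellow",ray("wrist",p,95,st))
E
```

```text
[568.54390851 169.98031846 103.4       ] [506.53026622 166.12561583 103.4       ] [537.53708737 168.05296714 103.4       ] 62.13332891169976 0.06207907566933748
yaw 0.05181938469126035
flange [537.7322321  167.82530499  64.4       ]
stand [536.92180888 167.77381428  60.        ]
yellow [430.65423415 211.93186174  95.        ]
yellow [451.83593825 236.25739746  95.        ]
yellow [406.69678437 185.70401168  95.        ]
```

Bar centre ≈ (537.6, 168.0), yaw 0.062. The flange, stand and bar readings agree. Descending.

```bash
python3 -m inch '[[[0,0,0.005],[0.1,0.4,-2],6],[[0,0,0.01],[0.18,0.75,-5],6],[[0,0,0.01],[0.18,0.75,-8],5],[[0,0,0.01],[0.18,0.75,-11],5],[[0,0,0.01],[0.18,0.75,-13],5],[[0,0,0.01],[0.18,0.75,-14.7],5],[[0,0,0.01],[0.18,0.75,-15.7],5],[[0,0,0.01],[0.18,0.75,-15.7],5]]' 60
python3 - <<'E'
from h import *
st=manip.get_state();im=manip.read_camera("wrist");cv2.imwrite("pics/g1.png",im[:,:,::-1])
im=manip.read_camera("side");crop(im,160,250,310,430,3,"pics/g1s.png")
E
```

```text
t: 3.25
tool_pos: [536.9, 163.8, 94.2]
tcp_rot: [1.0, 0.028, -0.002, 0.001]
wrist_force: [-0.3, 0.3, 0.5]
gripper_width: 50.1
```

View pics/g1.png

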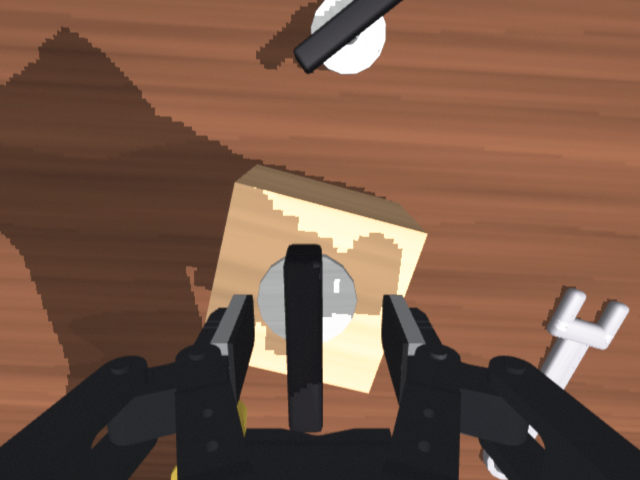

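View pics/g1s.png

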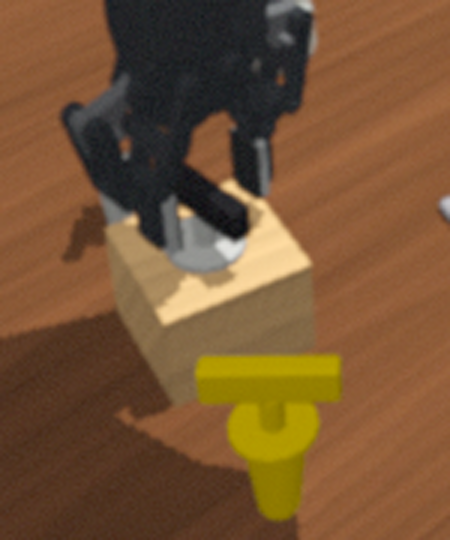

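The wrist view shows the fingers straddling the bar, which sits at (304,330), slightly left of centre at (317). I'll check the settled pose and adjust.

```bash
python3 - <<'E'
from h import *
st=manip.get_state();print(st["t"],st["tool_pos"],st["qvel"].round(3),st["wrist_force"])
E
python3 -m inch '[[[0,0,0],[0,0,0],5],[[0,0,0],[0,0,0],5]]'
```

```text
3.35 [538.38340296 165.64479154  96.72246743] [-0.005 -0.019 -0.013 -0.015  0.     0.    -0.001] [-0.00098082  0.48942946  0.7036744 ]
t: 3.52
tool_pos: [538.8, 167.0, 97.7]
tcp_rot: [1.0, 0.03, 0.001, -0.0]
wrist_force: [-0.1, 0.2, -0.4]
gripper_width: 50.1
```

```bash
python3 -m inch '[[[0,0,0],[-0.1,0.1,-0.1],5],[[0,0,0],[-0.1,0.1,-0.1],5],[[0,0,0],[-0.1,0.1,-0.1],0.8],[[0,0,0],[-0.1,0.1,-0.1],0.8],[[0,0,0],[-0.1,0.1,-0.1],0.8],[[0,0,0],[-0.1,0.1,-0.1],0.8],[[0,0,0],[-0.1,0.1,-0.1],0.8],[[0,0,0],[-0.1,0.1,-0.1],0.8]]' 60
python3 -m inch '[[[0,0,0],[0,0,0],0.8],[[0,0,0],[0,0,0],0.8],[[0,0,0],[0,0,0],0.8],[[0,0,0],[0,0,0],0.8]]'
```

```text
t: 4.18
tool_pos: [536.9, 168.3, 95.5]
tcp_rot: [1.0, 0.03, 0.0, -0.0]
wrist_force: [-1.4, 0.4, 3.0]
gripper_width: 11.0
t: 4.52
tool_pos: [536.9, 168.3, 95.5]
tcp_rot: [1.0, 0.03, 0.0, -0.0]
wrist_force: [-1.3, 0.5, 5.1]
gripper_width: 11.0
```

Gripped. Lifting.

```bash
python3 -m inch '[[[0,0,0],[0,0,0.3],0.8],[[0,0,0],[0,0,1],0.8],[[0,0,0],[0,0,2.5],0.8],[[0,0,0],[0,0,4.5],0.8],[[0,0,0],[0,0,6.5],0.8],[[0,0,0],[0,0,8.5],0.8],[[0,0,0],[0,0,9.5],0.8],[[0,0,0],[0,0,10],0.8]]'
python3 -m inch '[[[0,0,0],[0,0,0],0.8],[[0,0,0],[0,0,0],0.8],[[0,0,0],[0,0,0],0.8],[[0,0,0],[0,0,0],0.8]]'
python3 - <<'E'
from h import *
im=manip.read_camera("side");crop(im,140,150,300,400,2.4,"pics/l1.png")
E
```

```text
t: 5.18
tool_pos: [537.4, 168.2, 197.0]
tcp_rot: [1.0, 0.03, 0.001, -0.0]
wrist_force: [0.1, -1.0, -2.5]
gripper_width: 11.3
t: 5.52
tool_pos: [536.1, 167.8, 194.1]
tcp_rot: [1.0, 0.03, -0.001, 0.0]
wrist_force: [-0.2, 0.1, -1.4]
gripper_width: 11.4
```

View pics/l1.png

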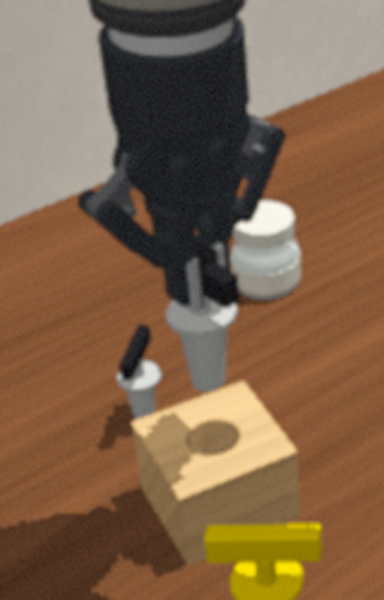

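The side view shows the plug hanging upright in the fingers, clear of the stand. Now I'll go to the valve, turning +1.017 rad.

```bash
python3 -m inch '[[[0,0,0.08],[0,-2,0],0.8],[[0,0,0.17],[0,-5,0],0.8],[[0,0,0.26],[0.1,-8,0],0.8],[[0,0,0.35],[0.2,-11,0],0.8],[[0,0,0.44],[0.3,-14,0],0.8],[[0,0,0.53],[0.4,-17,0],0.8],[[0,0,0.62],[0.5,-20,0],0.8],[[0,0,0.71],[0.6,-23,0],0.8]]'
python3 -m inch '[[[0,0,0.08],[0.1,-3,0],0.8],[[0,0,0.16],[0.2,-6,0],0.8],[[0,0,0.24],[0.2,-9,0],0.8],[[0,0,0.3],[0.2,-11.5,0],0.8],[[0,0,0.307],[0.2,-13,0],0.8],[[0,0,0.307],[0.2,-13.6,0],0.8],[[0,0,0.307],[0.2,-13.6,0],0.8],[[0,0,0.307],[0.2,-13.6,0],0.8]]'
python3 -m inch '[[[0,0,0],[0,0,0],0.8],[[0,0,0],[0,0,0],0.8],[[0,0,0],[0,0,0],0.8],[[0,0,0],[0,0,0],0.8],[[0,0,0],[0,0,0],0.8],[[0,0,0],[0,0,0],0.8]]'
python3 - <<'E'
from h import *
st=manip.get_state();print(st["tool_pos"],2*np.arctan2(st["tcp_rot"][1],st["tcp_rot"][0]),st["tcp_rot"])
im=manip.read_camera("side");crop(im,310,80,470,300,2.7,"pics/v1.png")
im=manip.read_camera("wrist");cv2.imwrite("pics/v1w.png",im[:,:,::-1])
E
```

```text
t: 6.23
tool_pos: [542.4, -63.4, 194.8]
tcp_rot: [0.926, 0.378, -0.0, -0.0]
wrist_force: [0.8, -0.7, -1.2]
gripper_width: 11.3
t: 6.9
tool_pos: [544.7, -196.8, 194.9]
tcp_rot: [0.858, 0.513, 0.0, -0.001]
wrist_force: [0.2, 0.7, -0.7]
gripper_width: 10.9
t: 7.4
tool_pos: [544.8, -197.7, 195.3]
tcp_rot: [0.858, 0.513, -0.0, 0.0]
wrist_force: [0.1, -0.4, -1.4]
gripper_width: 11.0
[ 544.80762867 -197.67027549  195.33550914] 1.0771385508113211 [ 8.58443390e-01  5.12908321e-01 -1.15035390e-06  2.52712586e-05]
```

View pics/v1.png

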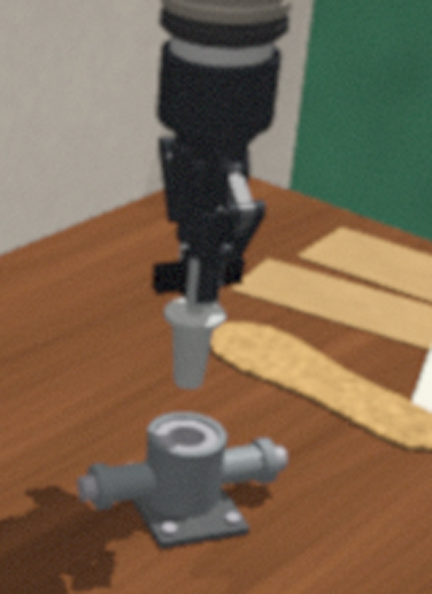

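View pics/v1w.png

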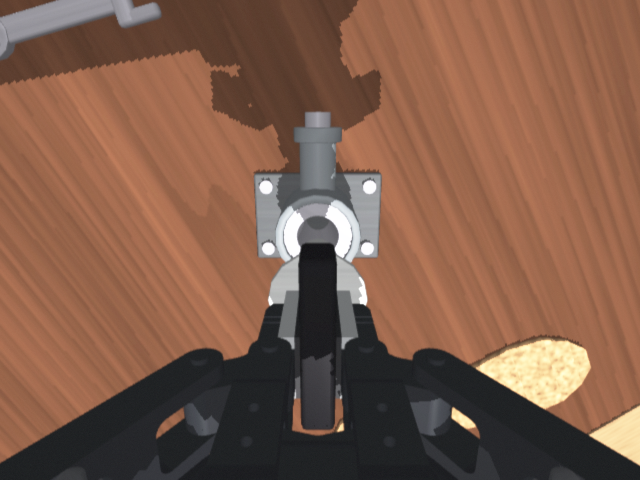

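The wrist view shows pipe and bar both vertical in the picture, so they're aligned. Mouth is at (317,235). I'll centre and lower to just above the mouth, then recheck.

```bash
python3 -m inch '[[[0,0,0],[-0.04,-0.2,-1],0.8],[[0,0,0],[-0.04,-0.2,-2],0.8],[[0,0,0],[-0.04,-0.2,-3],0.8],[[0,0,0],[-0.04,-0.2,-3.7],0.8],[[0,0,0],[-0.04,-0.2,-3.7],0.8],[[0,0,0],[-0.04,-0.2,-3.7],0.8],[[0,0,0],[-0.04,-0.2,-3.7],0.8],[[0,0,0],[-0.04,-0.2,-3.7],0.8]]'
python3 - <<'E'
from h import *
im=manip.read_camera("side");crop(im,340,180,430,290,5,"pics/v2.png")
im=manip.read_camera("wrist");crop(im,220,100,420,300,3,"pics/v2w.png")
E
```

```text
t: 8.17
tool_pos: [544.8, -199.9, 158.8]
tcp_rot: [0.859, 0.513, 0.0, 0.0]
wrist_force: [1.0, 0.5, -1.0]
gripper_width: 11.0
```

View pics/v2.png

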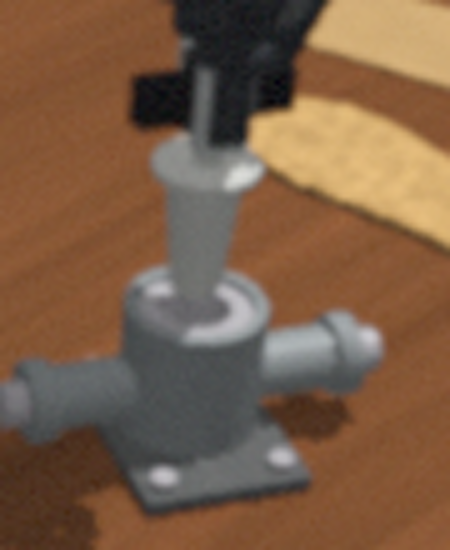

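View pics/v2w.png

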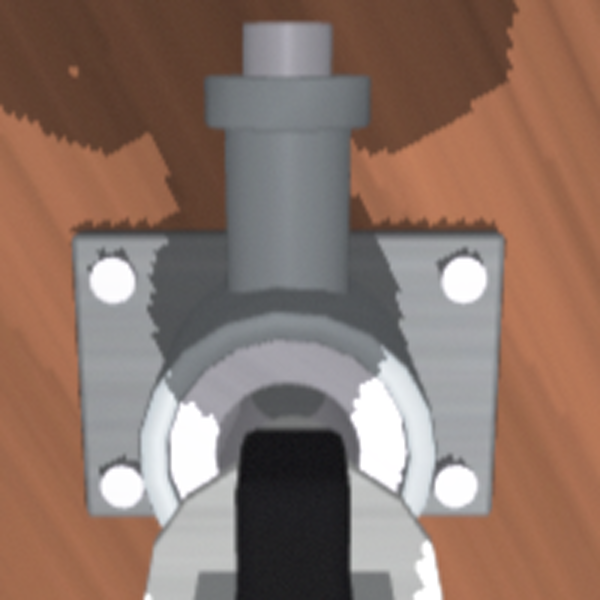

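Both views show the plug tip inside the mouth ring: tip at (200,305) and mouth centre at about (198,308) in the side crop. Lowering in stages while watching the force.

```bash
python3 -m inch '[[[0,0,0],[0,0,-0.5],0.8],[[0,0,0],[0,0,-1],0.8],[[0,0,0],[0,0,-1.4],0.8],[[0,0,0],[0,0,-1.8],0.8],[[0,0,0],[0,0,-2.2],0.8],[[0,0,0],[0,0,-2.5],0.8],[[0,0,0],[0,0,-2.5],0.8]]'
python3 -m inch '[[[0,0,0],[0,0,-0.2],0.8],[[0,0,0],[0,0,-0.4],0.8],[[0,0,0],[0,0,-0.6],0.8],[[0,0,0],[0,0,-0.6],0.8]]'
```

```text
t: 8.85
tool_pos: [543.9, -199.8, 132.4]
tcp_rot: [0.859, 0.513, -0.0, -0.001]
wrist_force: [0.2, 0.1, -1.4]
gripper_width: 11.1
t: 9.18
tool_pos: [544.2, -199.9, 127.0]
tcp_rot: [0.859, 0.513, -0.0, -0.0]
wrist_force: [-0.0, -0.1, -0.9]
gripper_width: 11.2
```

```bash
python3 -m inch '[[[0,0,0],[0,0,-0.15],0.8],[[0,0,0],[0,0,-0.3],0.8],[[0,0,0],[0,0,-0.3],0.8]]'
python3 -m inch '[[[0,0,0],[0,0,-0.15],0.8],[[0,0,0],[0,0,-0.3],0.8],[[0,0,0],[0,0,-0.3],0.8]]'
python3 -m inch '[[[0,0,0],[0,0,-0.15],0.8],[[0,0,0],[0,0,-0.3],0.8],[[0,0,0],[0,0,-0.3],0.8]]'
```

```text
t: 9.43
tool_pos: [544.2, -199.9, 124.0]
tcp_rot: [0.859, 0.513, -0.0, -0.0]
wrist_force: [0.6, 0.2, -1.2]
gripper_width: 11.0
t: 9.68
tool_pos: [544.2, -199.9, 121.0]
tcp_rot: [0.859, 0.513, -0.0, -0.0]
wrist_force: [-0.7, -0.2, -1.1]
gripper_width: 11.0
t: 9.93
tool_pos: [544.1, -200.0, 117.9]
tcp_rot: [0.859, 0.513, -0.0, -0.0]
wrist_force: [-0.1, -0.1, -2.0]
gripper_width: 11.0
```

```bash
python3 -m inch '[[[0,0,0],[0,0,-0.1],0.8],[[0,0,0],[0,0,-0.2],0.8],[[0,0,0],[0,0,-0.2],0.8]]'
python3 -m inch '[[[0,0,0],[0,0,-0.1],0.8],[[0,0,0],[0,0,-0.2],0.8],[[0,0,0],[0,0,-0.2],0.8]]'
```

```text
t: 10.18
tool_pos: [544.1, -200.1, 116.1]
tcp_rot: [0.859, 0.513, -0.0, -0.0]
wrist_force: [-1.0, 0.0, -1.9]
gripper_width: 11.1
t: 10.43
tool_pos: [543.9, -200.1, 114.0]
tcp_rot: [0.859, 0.513, -0.0, -0.0]
wrist_force: [-1.9, -1.0, -0.5]
gripper_width: 11.2
```

```bash
python3 -m inch '[[[0,0,0],[0,0,-0.1],0.8],[[0,0,0],[0,0,-0.2],0.8],[[0,0,0],[0,0,-0.2],0.8]]'
```

```text
t: 10.68
tool_pos: [543.9, -200.1, 112.2]
tcp_rot: [0.859, 0.513, -0.0, -0.0]
wrist_force: [-3.5, -1.1, 1.3]
gripper_width: 11.0
```

The wall is pushing toward −x, so the plug touches slightly off-centre. I'll nudge −x, then release so it can centre itself.

```bash
python3 -m inch '[[[0,0,0],[-0.05,-0.02,0],0.8],[[0,0,0],[-0.05,-0.02,0],0.8],[[0,0,0],[-0.05,-0.02,0],0.8]]'
python3 -m inch '[[[0,0,0],[0,0,0],3],[[0,0,0],[0,0,0],3],[[0,0,0],[0,0,0],3],[[0,0,0],[0,0,0],3],[[0,0,0],[0,0,0],3],[[0,0,0],[0,0,0],3],[[0,0,0],[0,0,0],3]]'
python3 - <<'E'
from h import *
st=manip.get_state();print(st["tool_pos"],st["wrist_force"])
im=manip.read_camera("side");crop(im,340,180,430,290,5,"pics/v3.png")
im=manip.read_camera("wrist");cv2.imwrite("pics/v3w.png",im[:,:,::-1])
E
```

```text
t: 10.93
tool_pos: [543.8, -200.1, 112.2]
tcp_rot: [0.859, 0.513, -0.0, -0.0]
wrist_force: [-1.3, -1.5, -0.5]
gripper_width: 11.0
t: 11.52
tool_pos: [544.0, -200.0, 112.4]
tcp_rot: [0.859, 0.513, 0.0, 0.0]
wrist_force: [0.0, -0.1, -0.4]
gripper_width: 30.2
[ 544.01370557 -200.04597355  112.35259782] [ 0.00294796 -0.12003593 -0.39498501]
```

View pics/v3.png

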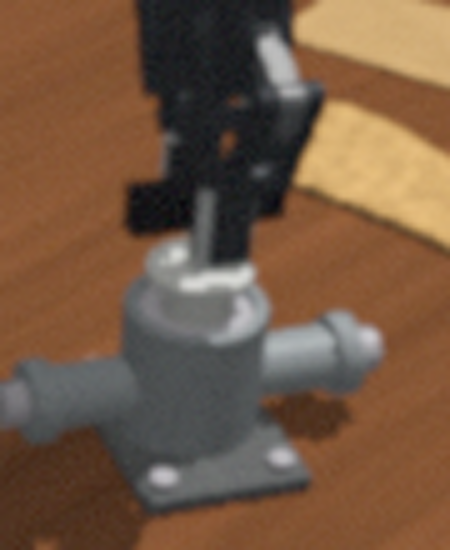

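View pics/v3w.png

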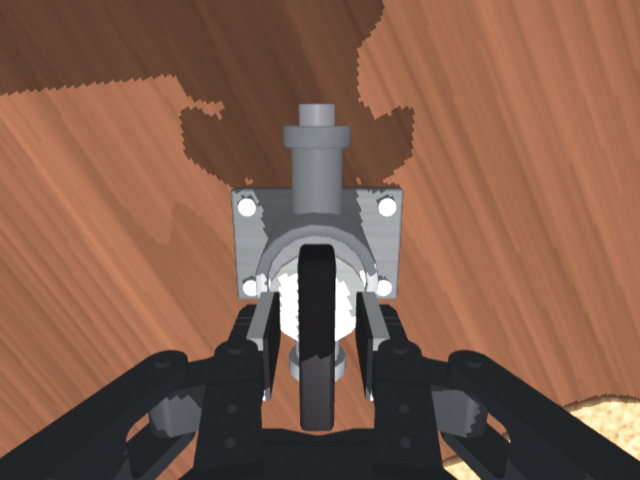

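The plug sits upright in the bore, bar in line with the pipe and centred between the fingers (bar column 317). Regripping.

```bash
python3 -m inch '[[[0,0,0],[0,0,0],0.8],[[0,0,0],[0,0,0],0.8],[[0,0,0],[0,0,0],0.8],[[0,0,0],[0,0,0],0.8],[[0,0,0],[0,0,0],0.8],[[0,0,0],[0,0,0],0.8]]' 80
python3 -m inch '[[[0,0,0],[0,0,-0.05],0.8],[[0,0,0],[0,0,-0.05],0.8],[[0,0,0],[0,0,-0.05],0.8]]'
python3 -c "
from h import *
print(manip.get_state()['q'])"
```

```text
t: 12.12
tool_pos: [543.8, -200.1, 112.3]
tcp_rot: [0.859, 0.513, -0.0, -0.0]
wrist_force: [-1.3, -0.3, 0.1]
gripper_width: 10.6
t: 12.37
tool_pos: [543.9, -200.1, 112.1]
tcp_rot: [0.859, 0.513, -0.0, 0.0]
wrist_force: [-2.7, 0.4, 4.7]
gripper_width: 10.7
[ 0.52583785  0.51871956 -0.36425941  1.88478991  0.25320383  0.78301842
 -0.4693545 ]
```

```bash
python3 -m inch '[[[0,0,0],[-0.03,0,-0.04],0.8],[[0,0,0],[-0.03,0,-0.04],0.8],[[0,0,0],[-0.03,0,-0.04],0.8]]'
```

```text
t: 12.62
tool_pos: [543.8, -200.1, 111.9]
tcp_rot: [0.859, 0.513, 0.0, 0.0]
wrist_force: [-2.2, 0.5, 6.7]
gripper_width: 10.9
```

```bash
python3 -m inch '[[[0,0,0],[-0.03,0,-0.05],0.8],[[0,0,0],[-0.03,0,-0.05],0.8],[[0,0,0],[-0.03,0,-0.05],0.8]]'
python3 -m inch '[[[0,0,0.05],[0,0,0],0.8],[[0,0,0.1],[0,0,0],0.8],[[0,0,0.15],[0,0,0],0.8]]'
```

```text
t: 12.87
tool_pos: [543.8, -200.1, 111.8]
tcp_rot: [0.859, 0.513, 0.0, 0.0]
wrist_force: [-2.6, 0.5, 9.3]
gripper_width: 11.2
t: 13.12
tool_pos: [543.8, -200.1, 111.4]
tcp_rot: [0.817, 0.576, 0.0, 0.0]
wrist_force: [-0.5, 0.5, 4.6]
gripper_width: 10.6
```

```bash
python3 -m inch '[[[0,0,0.03],[0,0,-0.05],0.8],[[0,0,0.06],[0,0,-0.07],0.8],[[0,0,0.1],[0,0,-0.09],0.8]]'
```

```text
t: 13.37
tool_pos: [543.9, -200.1, 111.0]
tcp_rot: [0.788, 0.616, 0.0, 0.001]
wrist_force: [-2.7, 1.4, 9.0]
gripper_width: 10.8
```

```bash
python3 -m inch '[[[0,0,0.04],[0,0,-0.03],0.8],[[0,0,0.08],[0,0,-0.05],0.8],[[0,0,0.12],[0,0,-0.06],0.8]]'
```

```text
t: 13.62
tool_pos: [544.0, -200.1, 110.7]
tcp_rot: [0.749, 0.662, 0.0, 0.001]
wrist_force: [-3.0, 1.2, 12.1]
gripper_width: 11.0
```

```bash
python3 -m inch '[[[0,0,0.04],[-0.02,0,0],0.8],[[0,0,0.08],[-0.02,0,-0.01],0.8],[[0,0,0.12],[-0.02,0,-0.02],0.8]]'
```

```text
t: 13.87
tool_pos: [544.0, -200.1, 110.5]
tcp_rot: [0.708, 0.706, 0.001, 0.001]
wrist_force: [-3.6, 1.3, 10.8]
gripper_width: 11.0
```

```bash
python3 -m inch '[[[0,0,0.04],[-0.02,0,-0.01],0.8],[[0,0,0.08],[-0.03,0,-0.02],0.8],[[0,0,0.12],[-0.03,0,-0.02],0.8]]'
```

```text
t: 14.12
tool_pos: [544.0, -200.1, 110.4]
tcp_rot: [0.665, 0.747, 0.001, 0.001]
wrist_force: [-1.0, 0.7, 10.0]
gripper_width: 10.9
```

```bash
python3 -m inch '[[[0,0,0.04],[-0.01,0,-0.01],0.8],[[0,0,0.08],[-0.02,0,-0.02],0.8],[[0,0,0.12],[-0.02,0,-0.02],0.8]]'
```

```text
t: 14.37
tool_pos: [544.0, -200.1, 110.2]
tcp_rot: [0.619, 0.786, 0.001, 0.001]
wrist_force: [-1.3, 0.9, 9.4]
gripper_width: 10.6
```

```bash
python3 -m inch '[[[0,0,0.04],[0,0,-0.02],0.8],[[0,0,0.08],[0,0,-0.025],0.8],[[0,0,0.12],[0,0,-0.03],0.8]]'
```

```text
t: 14.62
tool_pos: [544.1, -200.1, 110.1]
tcp_rot: [0.57, 0.821, 0.001, 0.001]
wrist_force: [-0.9, 1.3, 11.5]
gripper_width: 11.0
```

```bash
python3 -m inch '[[[0,0,0.04],[0,0,-0.01],0.8],[[0,0,0.08],[0,0,-0.02],0.8],[[0,0,0.12],[0,0,-0.025],0.8]]'
```

```text
t: 14.87
tool_pos: [544.2, -200.0, 110.0]
tcp_rot: [0.52, 0.854, 0.001, 0.002]
wrist_force: [-2.5, 1.3, 12.4]
gripper_width: 10.9
```

```bash
python3 -m inch '[[[0,0,0.04],[-0.02,0,0.01],0.8],[[0,0,0.08],[-0.02,0,0.01],0.8],[[0,0,0.12],[-0.02,0,0],0.8]]'
python3 -c "
from h import *
st=manip.get_state();print(st['wrist_torque'],st['wrist_force'],st['q'])"
```

```text
t: 15.12
tool_pos: [544.1, -200.0, 109.9]
tcp_rot: [0.468, 0.884, 0.001, 0.002]
wrist_force: [-1.6, 1.6, 11.9]
gripper_width: 10.7
[ 0.37679169  0.31171287 -0.46935686] [-1.58105654  1.62488004 11.87963662] [ 0.71828899  0.57324756 -0.62291492  1.87469225  0.44227782  0.83067621
  0.46411892]
```

```bash
python3 -m inch '[[[0,0,0.04],[-0.02,0,0],0.8],[[0,0,0.08],[-0.02,0,-0.01],0.8],[[0,0,0.12],[-0.02,0,-0.01],0.8]]'
```

```text
t: 15.37
tool_pos: [544.1, -199.9, 109.9]
tcp_rot: [0.414, 0.91, 0.001, 0.002]
wrist_force: [0.5, 1.2, 10.5]
gripper_width: 10.8
```

```bash
python3 -m inch '[[[0,0,0.04],[0,0,0],0.8],[[0,0,0.08],[0,0,-0.01],0.8],[[0,0,0.12],[0,0,-0.01],0.8]]'
```

```text
t: 15.62
tool_pos: [544.2, -199.9, 109.8]
tcp_rot: [0.359, 0.933, 0.001, 0.002]
wrist_force: [-0.2, 1.2, 10.7]
gripper_width: 10.7
```

```bash
python3 -m inch '[[[0,0,0.04],[0,0,0],0.8],[[0,0,0.08],[0,0,-0.01],0.8],[[0,0,0.12],[0,0,-0.01],0.8]]'
```

```text
t: 15.87
tool_pos: [544.3, -199.8, 109.8]
tcp_rot: [0.302, 0.953, 0.001, 0.002]
wrist_force: [-0.5, 1.1, 11.3]
gripper_width: 10.8
```

```bash
python3 -m inch '[[[0,0,0.04],[0,0,0],0.8],[[0,0,0.08],[0,0,-0.01],0.8],[[0,0,0.11],[0,0,-0.01],0.8]]'
python3 - <<'E'
from h import *
st=manip.get_state();print(st["tool_pos"],2*np.arctan2(st["tcp_rot"][1],st["tcp_rot"][0]),st["wrist_torque"],st["wrist_force"])
im=manip.read_camera("wrist");cv2.imwrite("pics/v4w.png",im[:,:,::-1])
im=manip.read_camera("side");crop(im,340,180,430,290,5,"pics/v4.png")
E
```

```text
t: 16.12
tool_pos: [544.3, -199.8, 109.7]
tcp_rot: [0.249, 0.968, 0.001, 0.002]
wrist_force: [-0.1, 1.0, 11.4]
gripper_width: 10.9
[ 544.29021992 -199.79385572  109.69038641] 2.6375646439977527 [ 0.45485174  0.29792238 -0.51280931] [-0.10383041  0.99569907 11.41615191]
```

View pics/v4w.png

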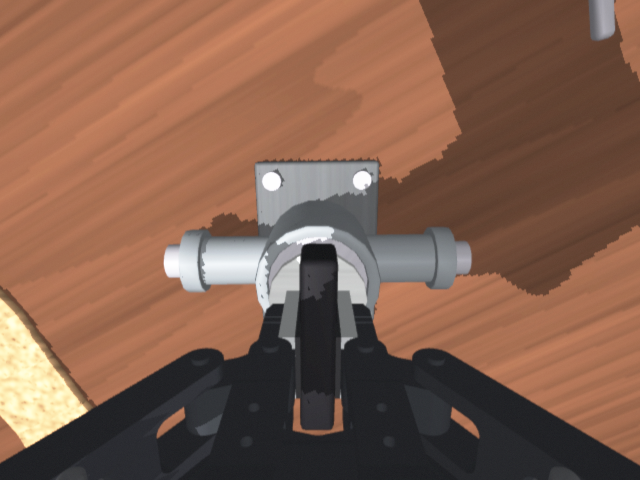

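View pics/v4.png

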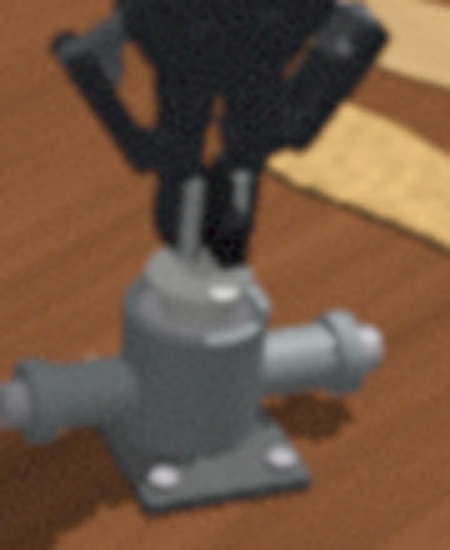

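The bar stands square across the pipe: vertical bar at column 318, pipe ends at (175,261) and (462,258). Releasing while still pressed, then going straight up.

```bash
python3 -m inch '[[[0,0,0],[0,0,0],1.2],[[0,0,0],[0,0,0],3],[[0,0,0],[0,0,0],4],[[0,0,0],[0,0,0],4],[[0,0,0],[0,0,0],4],[[0,0,0],[0,0,0.05],4],[[0,0,0],[0,0,0.1],4],[[0,0,0],[0,0,0.1],4]]'
python3 - <<'E'
from h import *
im=manip.read_camera("wrist");crop(im,200,140,440,440,2,"pics/v5w.png")
E
```

```text
t: 16.88
tool_pos: [542.2, -200.2, 108.9]
tcp_rot: [0.25, 0.968, 0.0, -0.0]
wrist_force: [0.1, 0.0, 0.1]
gripper_width: 39.8
```

View pics/v5w.png

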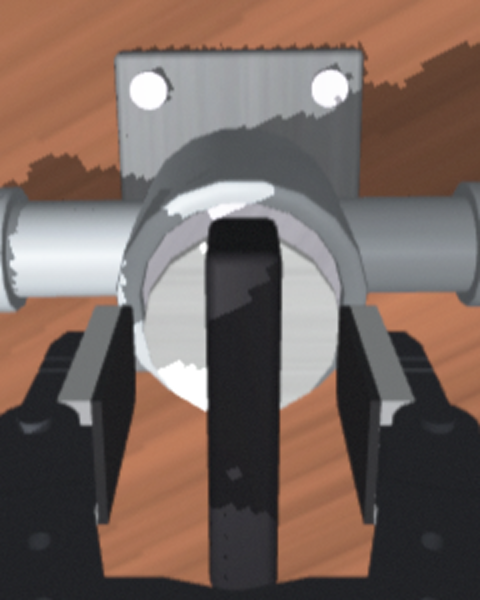

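The bar (column 243 in the crop) stands between the open fingers, still square. Raising to inspect.

```bash
python3 -m inch '[[[0,0,0],[0,0,1],4.5],[[0,0,0],[0,0,2.5],5],[[0,0,0],[0,0,5],5],[[0,0,0],[0,0,8],5],[[0,0,0],[0,0,11],5],[[0,0,0],[0,0,13],5],[[0,0,0],[0,0,14],5],[[0,0,0],[0,0,14],5]]'
python3 -m inch '[[[0,0,0],[0,0,0],5],[[0,0,0],[0,0,0],5],[[0,0,0],[0,0,0],5],[[0,0,0],[0,0,0],5]]'
python3 - <<'E'
from h import *
import pickle
st=manip.get_state();im=manip.read_camera("wrist");crop(im,200,120,440,320,3,"pics/v6w.png")
pickle.dump(st,open("v6.pkl","wb"));cv2.imwrite("pics/v6f.png",im[:,:,::-1]);print(st["tool_pos"])
im=manip.read_camera("side");cv2.imwrite("pics/v6s.png",im[:,:,::-1])
E
```

```text
t: 17.6
tool_pos: [543.7, -200.1, 252.3]
tcp_rot: [0.25, 0.968, -0.0, 0.003]
wrist_force: [0.7, 0.3, 0.4]
gripper_width: 49.9
t: 17.93
tool_pos: [541.5, -200.0, 247.5]
tcp_rot: [0.25, 0.968, 0.0, -0.001]
wrist_force: [-0.3, -0.3, -0.8]
gripper_width: 50.0
[ 541.52550446 -199.95762827  247.4772973 ]
```

View pics/v6w.png

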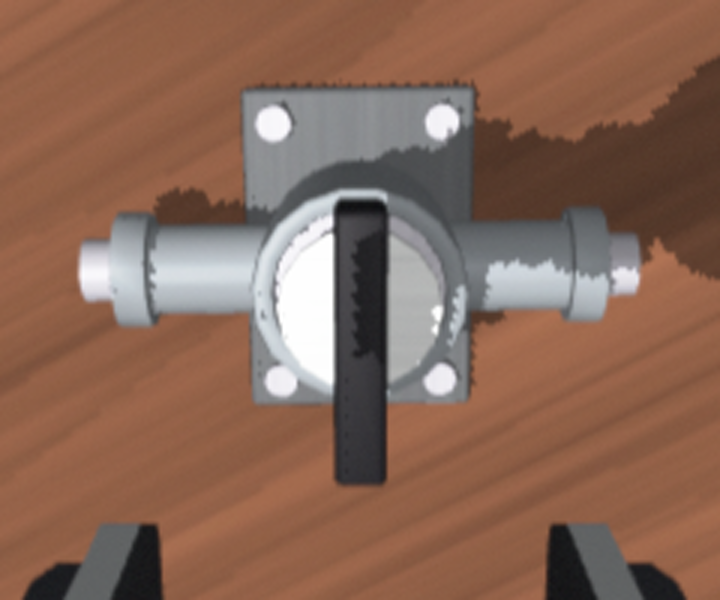

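View pics/v6s.png

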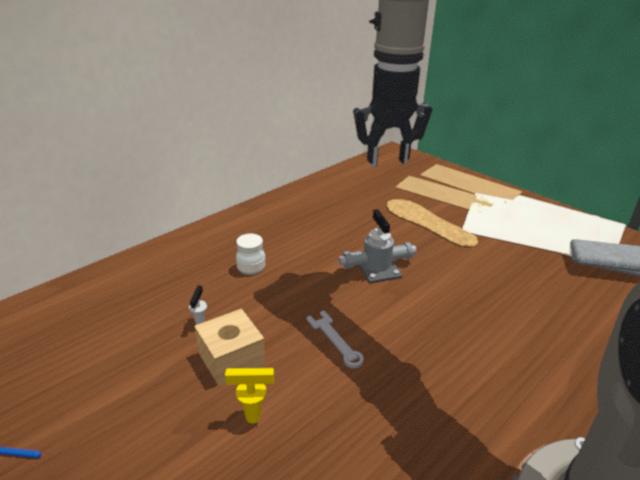

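The bar is square to the pipe within about 1–2°, the plug is upright, and the bystanders haven't moved. Handing in.

```bash
python3 -c "
from workcell import manip
print(manip.close_job(), manip.get_state()['t'])"
```

```text
the job is handed in; nothing more can be done
the job is handed in; nothing more can be done
```

I took the larger black-handled plug from the stand and lowered it into the bore with its bar in line with the pipe. I let it centre itself, regripped it and turned it about 90° while pressing down. Then I released it, raised the arm clear and handed the job in at about 18 s.

- **Press:** The wrist force read mostly 9–12 N through the turn. It dipped to 4.6 N in the first few degrees and peaked at 12.4 N.
- **Turn:** The plug drew about 2 mm deeper, and the turning torque reached about 0.5 N m at the end.
- **Last pictures:** The plug is upright in the bore, with its bar square to the pipe within about 1–2°. The fingers are clear, and the wrench, jar and insole look unmoved.
- **Not measured:** I could not read the wedging force on the bore wall after release. I only infer that it holds, from the press and the turning torque.

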